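# Load a glue bar past the sprung flaps of a bench gluing machine

## Robot

A 6-joint arm with a two-finger parallel gripper is mounted at the origin on the work surface. World frame = base frame: x ahead of the robot, y to its left, z up, the work surface at z = 0. Lengths are in m, angles in degrees, forces in N, time in s.
With the tool pointing down it reaches from about 0.25 to 0.725 m from the base axis. Payload 9.7 kg.
Tool frame: the origin (TCP) lies at the very end of the fingers, on their centre line; the grasp point (between the pads) lies 19 mm behind it; z points along the fingers, y is the direction in which the jaws open and shut (so a half turn about z gives the same grasp; the last joint's range is limited). The gripper opens to 85 mm and grips with 20 to 120 N. Pads are 22 mm wide; open, the fingers measure 114 mm over their backs; the gripper's body (76 mm by 85 mm) begins 54 mm behind the grasp point. The pads swing forward as they close: fully open they stand 13 mm farther back than shut.
Start: joints at [-66.291, 4.979, 10.078, 95.1, 0, 90], TCP at [0.221, -0.504, 0.231] pointing down, gripper open.
Joint ranges: [-179.16, 179.16], [-48.56, 103.87], [-65.8, 70.77], [-126.05, 130.52], [-82.76, 87.17], [-180, 180]. Speed limits (degrees/s): [127.2, 127.2, 147.25, 180, 180, 180].

## Interface

Orientations are given as [roll, pitch, yaw] about the fixed x, y, z axes, in that order (R = Rz(yaw) Ry(pitch) Rx(roll)).
In Python, from workcell import bot gives the robot as it stands.
- The arm moves only by the shell command python3 -m pendant 'ROWS' [FORCE]. ROWS is JSON, a list that holds one entry, the list of rows, each a list of 7 numbers: the shift along the tool's x, y, z in cm, then the turn, a rotation vector about the tool's x, y, z in rad, then the opening in per cent of the stroke, from 0 (shut) to 100 (fully open). In form: [[[dx, dy, dz, ax, ay, az, gripper], ...]]. A call has 1 to 5 rows; each row shifts and turns the pose as measured when the row begins, along the tool's axes as they then stand; what a row does not reach is not made up. A row lasts 1/12 s, in which the tool goes at most 41.7 mm and 7.16 degrees, less where a joint would pass 70% of its speed; a pose out of reach is approached as far as the arm can. A call with a gripper value outside its range is refused whole. The fingers move at their own pace and stop on an object; FORCE is the grip in N (left out, the last holds). Time passes only in rows, so rows that do not move let the fingers close. It gives the time, the measured TCP pose, the force and the opening at its end, in the units of the state.
- bot.get_obs(): the state, without advancing time (a new reading comes with each control period).
- bot.camera(name): name is "scene" or "top" or "wrist"; returns the picture (420x560x3 uint8, red, green, blue); there is no depth.
- bot.get_calibration(name): a dict with "intrinsics" (3x3 intrinsics, pixels), "pose" (4x4, takes a point from camera to world coordinates); the wrist camera has in their place "T_tool_cam" (4x4, takes a point from camera to tool coordinates, whose origin is the TCP and whose axes are the flange's). Camera axes: x right, y down, z forward; pixel columns grow to the right and rows downward; lengths in m; the calibration is good to about 2 mm. A picture is of the moment at which its call begins: read the wrist's pose just before it. get_calibration takes no time and is no camera call.
- bot.job_done(): hands the job in, once; it reports no verdict.
Trained networks look in the newest picture that a camera, given by its name, has taken for a name from the list of things; names that differ only in an ending like _2 or _b are one class to them, and where a whole thing is asked for, a point or a joint stands for the part that bears it (a point fixed in the world has none). Each returns a list of dicts, best first, with "confidence" (0 to 1); they miss things now and then, are a little off and sometimes report something else, mostly with a low value. They report only what shows in the picture. A call takes as long as a camera call. They do not tell look-alikes from the thing itself.
- bot.masks_of(camera, thing): "pixels" (420x560 bool, what is visible of it) and "extent" ([left, top, right, bottom] in pixels, round what is visible of it).
- bot.mark_of(camera, thing): "uv" ([column, row] in pixels: a listed point, or the origin of a listed thing).
The state is a dict: "time": time; "q": joint angles; "qd": joint speeds; "joint_efforts": joint torques, N m; "ee_pos": TCP position; "tcp_rot": TCP orientation; "wrist_force": force on the tool from outside, world axes, zero at the start; "torque": the same for the moment, N m; "opening": finger opening in m.
Only numpy, scipy, OpenCV 4.12 (cv2) and the standard library are available. Lean on these libraries where they do the work, as an engineer would, in place of code of your own. Each camera call takes 0.05 s, during which the arm holds its last target. There are 200 camera calls.

## Task

Load the amber adhesive bar upright into the gluing machine: push it down between the two sprung orange flaps of the loading mouth, then press its top down past the flaps until it beds firmly, standing still, on what is left of the previous bar inside (you cannot see it, feel for it: a firm push of about 1 kg, kept up for a second, and never more than 2 kg on the machine or the bar). Then withdraw so that both flaps spring shut above the bar; leave the white bar, the tub and the wooden last where they are.

Things in the scene. Friction and masses are not known exactly. Their poses are not given: they have to be found in the camera images.
- machine: Bench gluing machine, green steel housing fixed on the table, cold and switched off; flat top 150 mm above the table. Origin on the table straight below the middle of the loading mouth. Reaches 107 mm to its rear (+x), 157 mm to its front (-x; glue roller), 140 mm to each side (y). Neither bar nor fingers may push on it with more than 20 N.
- mouth (a point): Middle of the loading mouth, level with the machine's flat top. The opening is 38 mm along the machine's x by 70 mm along its y, framed by a flat steel bezel and closed by the two flaps; fingers put together and slimmer than 30 mm along x can follow the bar in. Axes as the machine's.
- chute (a point): Middle of the upper end of the chute, 38 mm below the mouth. Slopes (24 to 38 mm below the top) lead into this upright chute, 20 mm (x) by 55 mm (y). From 50 mm below the top a leaf spring in its +x wall presses the bar with about 1 N on the other wall: a bar does not drop but must be pushed, against up to 9 N of drag at flaps and leaf, under 6 N once its top is past the flaps.
- chute_seat (a point): Fixed mark in the chute 102 mm below the mouth: the highest place of the seat, the hidden top of the previous bar's rest. The real seat lies 0 to 18 mm below this mark, different each time, not measured. It is hard and gives only about 1 mm under 12 N. So a new bar beds with its top 18 to 36 mm below the machine's top.
- flap_front (a joint): Orange slippery nylon flap, 66 mm long, 17.5 mm wide, 2.5 mm thick, hinged along the mouth's front (-x) edge 3.5 mm below the top, closing half of the mouth. 0 rad = shut (level), grows as it swings down into the mouth, at most 1.45. A spring shuts it: about 0.8 N at its free edge when shut, 2 N wide open. With a bar between the flaps each stands near 1 rad.
- flap_back (a joint): The same flap on the mouth's rear (+x) edge, mirrored; 0 rad = shut, at most 1.45.
- amber_bar: Amber-brown rigid adhesive bar, 16 mm (its x) by 50 mm (its y) by 84 mm (z), 50 to 100 g. Origin in the middle of its lower end, z up along it. Stands upright in one of the two pockets of the stand, 50 mm of it showing. Goes into the mouth upright, its 50 mm side along the mouth's 70 mm side (either way round).
- white_bar: Off-white bar of the same size in the stand's other pocket, origin in the middle of its lower end; stays there.
- stand: Plywood block fixed on the table, 150 mm (x) by 100 mm (y) by 45 mm high, origin in the middle of its underside. Two pockets 34 mm deep, 45 mm either side of its middle along x, each 20 mm (x) by 54 mm (y).
- tub: Closed white paste tub with green band, 84 mm across, 85 mm high, origin under its middle; a bystander.
- last: Wooden shoe last about 220 mm long, 68 mm wide, 85 mm high, origin on the table under it, toe along +x; a bystander.
There are look-alikes about, which are no part of the job. There is more than one size of the amber_bar; the one meant has the size given above.

How it is judged (in metres and radians):
On the way, in this order (a step that is already met when the one before it is completed fails the run):
1. the bar's lower end stands at least 30 mm inside the mouth, upright, holding both flaps open (z of amber_bar in the frame of mouth below -0.03 m and horizontal distance between amber_bar and mouth below 0.012 m and angle between amber_bar's own z axis and vertical below 0.2 rad and value of joint each of flap_front, flap_back above 0.4 rad), for 0.2 s.
2. with its top below the flaps the bar is pressed by the fingers with more than 5 N and gives no further (z of amber_bar in the frame of mouth below -0.0995 m and horizontal distance between amber_bar and mouth below 0.01 m and contact force between the fingers and amber_bar above 5 N and linear speed of amber_bar below 0.004 m/s), for 0.3 s.
At the end, for the whole second after the job is handed in: The amber bar stands still and upright (0.12 rad) in the chute, lower end over 99.5 mm below the machine's top and within 10 mm of the mouth's middle; both flaps shut (under 0.1 rad); white bar within 10 mm, tub and last within 20 mm of where they were (z of amber_bar in the frame of mouth below -0.0995 m and horizontal distance between amber_bar and mouth below 0.01 m and angle between amber_bar's own z axis and vertical below 0.12 rad and linear speed of amber_bar below 0.01 m/s and value of joint each of flap_front, flap_back below 0.1 rad and distance of white_bar from where it was at the start of the episode below 0.01 m and distance of each of tub, last from where it was at the start of the episode below 0.02 m); the robot touches nothing.
It fails at once if the bar is pushed on the machine with more than 24 N (contact force between amber_bar and machine above 24 N).
It fails at once if the robot pushes on the machine with more than 25 N (contact force between any of the fingers, the arm and machine above 25 N).
It fails at once if the white bar, the tub or the last is knocked over or pushed away (distance of white_bar from where it was at the start of the episode above 0.02 m or distance of any of tub, last from where it was at the start of the episode above 0.04 m or angle between tub's own z axis and vertical above 0.5 rad).
It also fails if it takes over 72 s, if anything falls off the work surface, if the arm or the gripper's body presses on something with over 40 N, if the wrist force passes 120 N, or if a joint passes its speed limit or range.

## Working session

There is one attempt and no reset: what is moved stays moved. The work goes in short steps, Python scripts to look and compute and a shell command to move; the robot and the scene stay as the last step left them, time stands still between calls to the robot, and variables do not carry over. Pictures are saved under pics/ and viewed, about 8 in all and at most 12, crops included, and the job is handed in when it is done.

```bash
ls; mkdir -p pics; cat > h.py <<'E'
import numpy as np, cv2
from workcell import bot
from scipy.spatial.transform import Rotation as R
def campose(n):
    c=bot.get_calibration(n); K=np.array(c["intrinsics"])
    if "pose" in c: return K,np.array(c["pose"])
    o=bot.get_obs(); T=np.eye(4); T[:3,:3]=R.from_euler('xyz',o["tcp_rot"],degrees=True).as_matrix(); T[:3,3]=o["ee_pos"]
    return K,T@np.array(c["T_tool_cam"])
def onz(KT,uv,z):
    K,T=KT; d=T[:3,:3]@np.linalg.solve(K,[uv[0],uv[1],1]); o=T[:3,3]
    return o+d*(z-o[2])/d[2]
def proj(KT,p):
    K,T=KT; q=K@(T[:3,:3].T@(np.array(p)-T[:3,3])); return q[:2]/q[2]
def save(n,im): cv2.imwrite(f"pics/{n}.png",cv2.cvtColor(im,cv2.COLOR_RGB2BGR))
E
python3 - <<'E'
from h import *
print(bot.get_obs())
for c in ["scene","top"]:
    im=bot.camera(c); save(c,im); KT=campose(c); print(c,KT[1].round(3).tolist())
    for t in ["machine","mouth","amber_bar","white_bar","stand","tub","last"]:
        for r in bot.mark_of(c,t): print(t,r["confidence"],np.round(r["uv"],1),onz(KT,r["uv"],.15 if t=="mouth" else .011 if 'bar' in t else 0).round(3))
E
```

```text
pics
{'time': 0.0, 'q': array([-6.62906108e+01,  5.01457641e+00,  1.00331757e+01,  9.50996761e+01,
        4.19421027e-04,  9.00001240e+01]), 'qd': array([ 0.05251888,  0.04511931, -0.07784627,  0.01338563,  0.0880037 ,
        0.03210068]), 'joint_efforts': array([-1.02534937e-03, -5.20385206e+01,  4.64804649e+01,  1.61666167e-02,
       -2.30821379e-04,  2.33772357e-05]), 'ee_pos': array([ 0.22106171, -0.5033633 ,  0.23053827]), 'tcp_rot': array([-1.79918923e+02, -4.19245101e-04,  2.37092646e+01]), 'wrist_force': array([ 0.36815152, -0.35972089, -0.55250241]), 'torque': array([0.00142022, 0.01678913, 0.03360746]), 'opening': 0.08526139346615101}
scene [[-0.718, 0.419, -0.555, 1.22], [0.695, 0.404, -0.594, 0.7], [-0.025, -0.813, -0.581, 0.829], [0.0, 0.0, 0.0, 1.0]]
machine 0.65 [258.6 232.4] [ 0.55 -0.1   0.  ]
mouth 0.87 [261.5 187.9] [ 0.542 -0.086  0.15 ]
amber_bar 0.73 [386.1 294.4] [0.507 0.294 0.011]
amber_bar 0.65 [352.7 268.5] [0.492 0.184 0.011]
white_bar 0.87 [331.3 294. ] [0.595 0.203 0.011]
stand 0.93 [340.4 280.1] [0.536 0.181 0.   ]
tub 0.75 [382.3 363.2] [0.66  0.395 0.   ]
last 0.69 [230.6 175. ] [ 0.411 -0.391  0.   ]
top [[-0.009, -0.997, 0.076, 0.449], [-1.0, 0.009, -0.003, 0.017], [0.002, -0.076, -0.997, 1.238], [0.0, 0.0, 0.0, 1.0]]
machine 0.69 [321.6 210.7] [ 0.532 -0.099  0.   ]
mouth 0.87 [328.5 205.5] [ 0.534 -0.101  0.15 ]
amber_bar 0.46 [215.  228.2] [0.488 0.18  0.011]
amber_bar 0.44 [174.3 225.6] [0.496 0.285 0.011]
white_bar 0.51 [207.4 193.8] [0.578 0.2   0.011]
stand 0.84 [213.5 209.7] [0.537 0.185 0.   ]
tub 0.65 [135.3 164.2] [0.66  0.392 0.   ]
last 0.83 [442.4 264.3] [ 0.39  -0.412  0.   ]
```

View pics/scene.png

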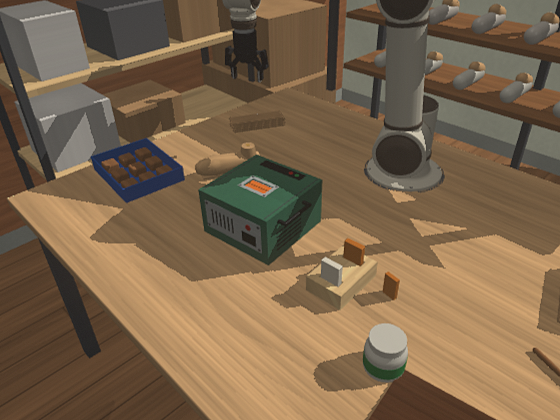

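View pics/top.png

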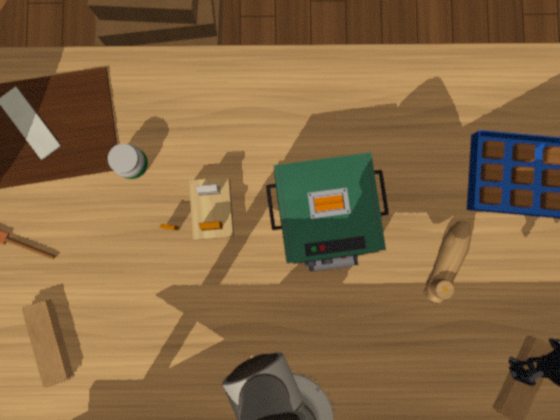

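Ambers: one standing in the stand's pocket (scene 353,250; top 210,226), and a smaller one loose on the table (scene 391,285; top 168,227). The stand one fits the description. I'll confirm it by its size, in one crop.

```bash
python3 - <<'E'
from h import *
im=bot.camera("top"); KT=campose("top")
hsv=cv2.cvtColor(im,cv2.COLOR_RGB2HSV)
a=im[185:245,155:250]; b=im[180:225,295:360]
a=cv2.resize(a,None,fx=6,fy=6,interpolation=cv2.INTER_CUBIC); b=cv2.resize(b,None,fx=6,fy=6,interpolation=cv2.INTER_CUBIC)
c=np.zeros((max(a.shape[0],b.shape[0])+0,a.shape[1]+b.shape[1],3),np.uint8); c[:a.shape[0],:a.shape[1]]=a; c[:b.shape[0],a.shape[1]:]=b
save("crop",cv2.resize(c,(800,int(c.shape[0]*800/c.shape[1]))))
for t,z in [("amber_bar",.095),("white_bar",.095),("stand",.045),("machine",.15),("mouth",.15),("flap_front",.147),("flap_back",.147)]:
    for r in bot.masks_of("top",t):
        m=r["pixels"].astype(np.uint8); ys,xs=np.nonzero(m)
        P=np.array([onz(KT,(x,y),z)[:2] for x,y in zip(xs,ys)],np.float32)
        q=cv2.minAreaRect(P*1000); print(t,round(r["confidence"],2),r["extent"],np.round(q[0],1),np.round(q[1],1),round(q[2],1))
KS=campose("scene"); bot.camera("scene")
for r in bot.masks_of("scene","amber_bar"): 
    l,t,rr,b=r["extent"]; print("scene",r["extent"],r["confidence"])
E
```

```text
amber_bar 0.67 [200.9, 222.7, 224.8, 225.2] [492.3 180.6] [53.3 16.9] 89.5
amber_bar 0.5 [160.8, 223.2, 179.7, 230.9] [489.4 279.9] [45.  10.6] 81.4
white_bar 0.56 [193.7, 184.4, 221.8, 196.2] [578.1 186.8] [28.9 60.9] 4.3
white_bar 0.53 [316.1, 197.5, 341.9, 201.8] [ 554.2 -105.7] [18.1 64.7] 6.6
stand 0.71 [188.8, 179.6, 237.0, 238.9] [537.9 185.3] [150.8 103.9] 4.1
machine 0.97 [263.0, 152.7, 389.9, 270.3] [517.5 -99.9] [258.4 277.3] 7.1
mouth 0.75 [266.9, 154.8, 388.5, 273.0] [ 516.7 -101.5] [257.  274.2] 7.7
mouth 0.37 [314.7, 200.7, 340.6, 216.6] [ 530.4 -101.4] [17.8 65.4] 8.3
flap_front 0.75 [315.8, 201.4, 343.6, 212.2] [ 530.5 -102.1] [18.4 66.3] 7.7
flap_front 0.63 [188.8, 175.4, 234.0, 241.7] [531.7 170.8] [144.2  99.3] 3.8
flap_back 0.76 [312.5, 194.5, 342.2, 204.4] [ 549.3 -100.3] [20.  66.5] 5.5
scene [346.8, 238.3, 363.2, 265.3] 0.8
scene [383.9, 273.7, 400.3, 301.6] 0.78
```

View pics/crop.png

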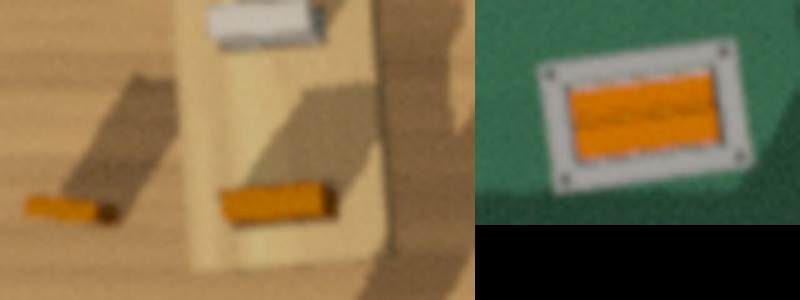

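```bash

python3 -m pendant '[[[2.9,-2.88,0,0,0,0,50],[2.9,-2.88,0,0,0,0,50],[2.9,-2.88,0,0,0,0,50],[2.9,-2.88,0,0,0,0,50],[2.9,-2.88,0,0,0,0,50]]]'
python3 -m pendant '[[[2.9,-2.88,0,0,0,0,50],[2.9,-2.88,0,0,0,0,50],[2.9,-2.88,0,0,0,0,50],[2.9,-2.88,0,0,0,0,50],[2.9,-2.88,0,0,0,0,50]]]'
python3 -m pendant '[[[2.9,-2.88,0,0,0,0,50],[2.9,-2.88,0,0,0,0,50],[2.9,-2.88,0,0,0,0,50],[2.9,-2.88,0,0,0,0,50],[2.9,-2.88,0,0,0,0,50]]]'
python3 -m pendant '[[[2.9,-2.88,0,0,0,0,50],[2.9,-2.88,0,0,0,0,50],[0,0,0,0,0,-0.122,50],[0,0,0,0,0,-0.122,50],[0,0,0,0,0,-0.122,50]]]'
python3 -m pendant '[[[0,0,0,0,0,-0.122,50],[0,0,0,0,0,-0.122,50],[0,0,0,0,0,-0.122,50],[0,0,0,0,0,-0.122,50],[0,0,0,0,0,-0.122,50]]]'
python3 -c "
from h import *
print(bot.get_calibration('wrist'))"
```

```text
time: 1.72
ee_pos: [0.2954, -0.3132, 0.2274]
tcp_rot: [-179.8, 0.1, 23.1]
wrist_force: [0.5, -0.6, -0.7]
opening: 0.0427
time: 2.13
ee_pos: [0.3713, -0.1189, 0.2286]
tcp_rot: [-180.0, -0.1, 22.9]
wrist_force: [1.2, -0.6, -0.5]
opening: 0.0426
time: 2.55
ee_pos: [0.4475, 0.0753, 0.2307]
tcp_rot: [179.9, -0.4, 23.0]
wrist_force: [0.5, -0.8, 0.2]
opening: 0.0424
time: 2.97
ee_pos: [0.4795, 0.1616, 0.2291]
tcp_rot: [179.8, -0.3, 44.5]
wrist_force: [-0.3, -0.8, -0.3]
opening: 0.0428
time: 3.38
ee_pos: [0.4794, 0.1631, 0.2285]
tcp_rot: [179.7, -0.1, 80.3]
wrist_force: [0.2, 0.2, -0.0]
opening: 0.0427
{'intrinsics': array([[310.39326693,   0.        , 275.9636587 ],
       [  0.        , 310.39326693, 206.17100055],
       [  0.        ,   0.        ,   1.        ]]), 'T_tool_cam': array([[-1.56081381e-04, -9.55209486e-01, -2.95930421e-01,
         7.62205087e-02],
       [ 9.99999523e-01,  1.36385733e-04, -9.67653991e-04,
         6.02942438e-04],
       [ 9.64672959e-04, -2.95930430e-01,  9.55209008e-01,
        -1.42887661e-01],
       [ 0.00000000e+00,  0.00000000e+00,  0.00000000e+00,
         1.00000000e+00]])}
```

```bash

python3 -m pendant '[[[0,0,0,0,0,-0.12,50],[0,0,0,0,0,-0.12,50],[0,0,0,0,0,0,50]]]'
python3 - <<'E'
from h import *
KT=campose("wrist"); im=bot.camera("wrist"); save("w1",im)
for t,z in [("amber_bar",.095),("white_bar",.095)]:
    for r in bot.masks_of("wrist",t):
        m=r["pixels"].astype(np.uint8); print(t,r["confidence"],r["extent"])
# top-face by brightness: print corners in image from color mask rect
E
```

```text
time: 3.63
ee_pos: [0.4794, 0.1632, 0.2285]
tcp_rot: [179.7, -0.1, 94.9]
wrist_force: [-0.4, -0.7, 0.4]
opening: 0.0429
amber_bar 0.77 [289.3, 28.6, 312.7, 77.7]
amber_bar 0.76 [280.3, 144.3, 305.2, 202.8]
white_bar 0.56 [368.0, 144.1, 402.7, 204.1]
```

View pics/w1.png

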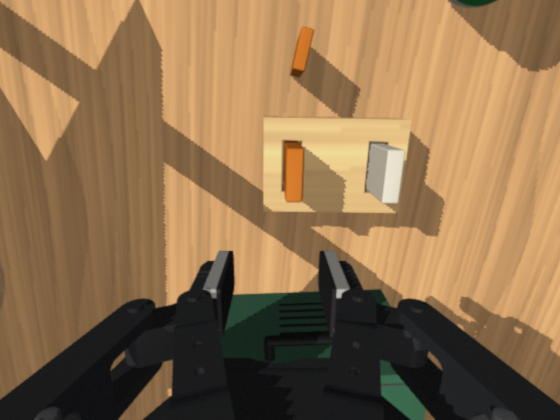

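```bash
python3 - <<'E'
from h import *
KT=campose("wrist"); im=bot.camera("wrist"); h=cv2.cvtColor(im,cv2.COLOR_RGB2HSV)
# subpixel edges: print saturation/value rows
for v in (150,165,180,195): print(v,[tuple(map(int,im[v,u])) for u in range(280,308,1)][::1] if v==180 else '')
m=((h[...,0]<14)&(h[...,1]>190)&(h[...,2]>150)); m[:130]=0; m[215:]=0; m[:,:270]=0; m[:,320:]=0
ys,xs=np.nonzero(m); P=np.array([onz(KT,(x,y),.095)[:2] for x,y in zip(xs,ys)],np.float32)*1000
print(xs.min(),xs.max(),ys.min(),ys.max()); print(cv2.minAreaRect(P))
for v in range(146,202,6):
    r=np.nonzero(m[v])[0]; print(v,r.min(),r.max())
E
```

```text
150 
165 
180 [(226, 188, 129), (187, 152, 104), (139, 110, 73), (136, 92, 50), (144, 81, 27), (164, 91, 28), (198, 111, 36), (215, 123, 43), (218, 126, 47), (216, 125, 46), (217, 126, 47), (216, 125, 46), (216, 126, 46), (216, 125, 47), (215, 124, 46), (213, 122, 44), (211, 122, 43), (210, 122, 43), (210, 122, 44), (211, 123, 46), (207, 119, 43), (180, 103, 37), (136, 85, 40), (135, 105, 67), (152, 123, 84), (153, 125, 86), (153, 125, 85), (154, 125, 86)]
195 
285 285 192 193
((488.495361328125, 167.66207885742188), (0.9497089385986328, 0.0), 94.8202133178711)Traceback (most recent call last):
  File "<stdin>", line 9, in <module>
    return umr_minimum(a, axis, None, out, keepdims, initial, where)
ValueError: zero-size array to reduction operation minimum which has no identity
```

```bash
python3 - <<'E'
from h import *
KT=campose("wrist"); im=bot.camera("wrist").astype(int)
m=(im[...,0]>170)&(im[...,2]<70); m[:130]=0; m[215:]=0; m[:,:270]=0; m[:,320:]=0
ys,xs=np.nonzero(m); P=np.array([onz(KT,(x,y),.095)[:2] for x,y in zip(xs,ys)],np.float32)*1000
print(xs.min(),xs.max(),ys.min(),ys.max()); print(cv2.minAreaRect(P))
for v in range(140,206,6):
    r=np.nonzero(m[v])[0]
    if len(r): print(v,r.min(),r.max(),onz(KT,(r.mean(),v),.095).round(4))
print([tuple(im[v,294]) for v in range(134,150)]);print([tuple(im[v,295]) for v in range(192,208)])
E
```

```text
285 302 148 200
((494.55224609375, 184.82138061523438), (14.742775917053223, 47.670536041259766), 4.130862712860107)
152 286 302 [0.4933 0.2051 0.095 ]
158 286 301 [0.4934 0.1998 0.095 ]
164 286 301 [0.4939 0.1945 0.095 ]
170 286 301 [0.4944 0.1891 0.095 ]
176 286 301 [0.4949 0.1836 0.095 ]
182 286 301 [0.4954 0.1781 0.095 ]
188 285 301 [0.4955 0.1725 0.095 ]
194 285 300 [0.4955 0.1668 0.095 ]
200 286 300 [0.4965 0.1611 0.095 ]
[(np.int64(228), np.int64(190), np.int64(130)), (np.int64(226), np.int64(189), np.int64(129)), (np.int64(226), np.int64(189), np.int64(129)), (np.int64(225), np.int64(187), np.int64(128)), (np.int64(224), np.int64(184), np.int64(127)), (np.int64(205), np.int64(166), np.int64(112)), (np.int64(145), np.int64(112), np.int64(72)), (np.int64(85), np.int64(52), np.int64(22)), (np.int64(97), np.int64(53), np.int64(14)), (np.int64(125), np.int64(69), np.int64(21)), (np.int64(129), np.int64(71), np.int64(22)), (np.int64(128), np.int64(71), np.int64(21)), (np.int64(130), np.int64(73), np.int64(23)), (np.int64(138), np.int64(76), np.int64(23)), (np.int64(166), np.int64(93), np.int64(30)), (np.int64(199), np.int64(112), np.int64(38))]
[(np.int64(212), np.int64(123), np.int64(45)), (np.int64(213), np.int64(123), np.int64(46)), (np.int64(214), np.int64(124), np.int64(46)), (np.int64(213), np.int64(123), np.int64(45)), (np.int64(212), np.int64(124), np.int64(45)), (np.int64(212), np.int64(124), np.int64(46)), (np.int64(212), np.int64(124), np.int64(46)), (np.int64(211), np.int64(123), np.int64(47)), (np.int64(198), np.int64(117), np.int64(46)), (np.int64(187), np.int64(126), np.int64(70)), (np.int64(213), np.int64(167), np.int64(109)), (np.int64(226), np.int64(187), np.int64(128)), (np.int64(227), np.int64(190), np.int64(130)), (np.int64(228), np.int64(190), np.int64(130)), (np.int64(229), np.int64(192), np.int64(132)), (np.int64(229), np.int64(193), np.int64(132))]
```

```bash

python3 -m pendant '[[[2.04,1.7,0,0,0,0.014,50],[0,0,3,0,0,0,50],[0,0,3,0,0,0,50],[0,0,3,0,0,0,50],[0,0,0,0,0,0,50]]]'
python3 - <<'E'
from h import *
o=bot.get_obs(); Rt=R.from_euler('xyz',o["tcp_rot"],degrees=True).as_matrix()
d=Rt.T@(np.array([.4946,.185,.071])-o["ee_pos"]); print(d*100, np.radians(o["tcp_rot"][2]-94.1))
E
```

```text
time: 4.3
ee_pos: [0.4982, 0.1866, 0.1384]
tcp_rot: [179.3, -0.2, 92.9]
wrist_force: [-0.5, 0.3, -1.2]
opening: 0.0428
[-0.16365056 -0.43986235  6.73403014] -0.02107538004856151
```

```bash

python3 -m pendant '[[[-0.16,-0.44,1.5,0.012,-0.003,-0.021,50],[0,0,1.5,0,0,0,50],[0,0,0,0,0,0,50]]]'
python3 - <<'E'
from h import *
o=bot.get_obs(); Rt=R.from_euler('xyz',o["tcp_rot"],degrees=True).as_matrix()
d=Rt.T@(np.array([.4946,.185,.071])-o["ee_pos"]); print(d*100, np.radians(o["tcp_rot"][2]-94.1))
save("w2",bot.camera("wrist"))
E
```

```text
time: 4.55
ee_pos: [0.4938, 0.1848, 0.1098]
tcp_rot: [-180.0, 0.0, 93.9]
wrist_force: [-0.5, -0.4, 0.4]
opening: 0.0424
[0.01666607 0.08705536 3.87534156] -0.0038967893478556795
```

View pics/w2.png

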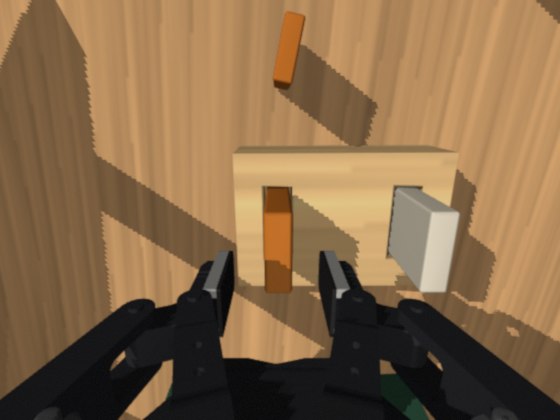

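```bash

python3 -m pendant '[[[0.02,0.08,1.5,0,0,0,50],[0,0,1.5,0,0,0,50],[0,0,0.8,0,0,0,50],[0,0,0,0,0,0,50]]]'
python3 - <<'E'
from h import *
KT=campose("wrist"); print(KT[1][:3,3]); im=bot.camera("wrist"); save("w3",im)
for v in (213,292,220,285,290): print(v,onz(KT,(278,v),.095).round(4))
E
python3 -m pendant '[[[0,0,0,0,0,0,15],[0,0,0,0,0,0,15],[0,0,0,0,0,0,10],[0,0,0,0,0,0,5],[0,0,0,0,0,0,5]]]' 50
python3 -m pendant '[[[0,0,0,0,0,0,5],[0,0,0,0,0,0,5]]]' 50
```

```text
time: 4.93
ee_pos: [0.4984, 0.1863, 0.0808]
tcp_rot: [179.5, -0.2, 93.7]
wrist_force: [0.8, -0.5, 0.1]
opening: 0.0424
[0.49281671 0.26173578 0.22395305]
213 [0.4976 0.2193 0.095 ]
292 [0.5002 0.1799 0.095 ]
220 [0.4978 0.2161 0.095 ]
285 [0.4999 0.1837 0.095 ]
290 [0.5001 0.181  0.095 ]
time: 5.4
ee_pos: [0.4992, 0.1868, 0.0859]
tcp_rot: [179.3, -0.3, 93.7]
wrist_force: [-1.1, -0.8, -0.5]
opening: 0.0143
time: 5.57
ee_pos: [0.4992, 0.1868, 0.0861]
tcp_rot: [179.3, -0.3, 93.7]
wrist_force: [-1.4, -1.1, -0.6]
opening: 0.0143
```

```bash

python3 -m pendant '[[[0,0,0,0,0,0,50],[0,0,0,0,0,0,50],[0,0,0,0,0,0,50]]]'
python3 -m pendant '[[[0,-0.45,0.5,0.012,-0.004,-0.007,50],[0,0,0,0,0,0,50]]]'
python3 -m pendant '[[[0,0,0,0,0,0,50],[0,0,0,0,0,0,50]]]'
python3 -c "
from h import *
o=bot.get_obs();print(o['q'],o['qd'],o['joint_efforts']);save('w4',bot.camera('wrist'))"
```

```text
time: 5.82
ee_pos: [0.4999, 0.1869, 0.0866]
tcp_rot: [179.2, -0.3, 93.6]
wrist_force: [-0.2, 1.1, -0.2]
opening: 0.0426
time: 5.98
ee_pos: [0.4955, 0.1867, 0.0815]
tcp_rot: [179.9, -0.0, 94.1]
wrist_force: [-0.8, -0.1, 0.1]
opening: 0.0425
time: 6.15
ee_pos: [0.4954, 0.1867, 0.0812]
tcp_rot: [179.9, -0.0, 94.1]
wrist_force: [-0.4, -0.1, 0.2]
opening: 0.0423
[ 2.06625089e+01  1.79482866e+00 -9.85539820e+00  7.82369895e+01
 -1.83867617e-02  1.06569231e+02] [-0.07711139  0.02964596  0.0331298  -0.06467543 -0.0158954  -0.0085583 ] [ 7.24650628e-03 -4.87879121e+01  4.67868590e+01 -2.78402609e-02
 -4.85189958e-04 -6.76659431e-03]
```

View pics/w4.png

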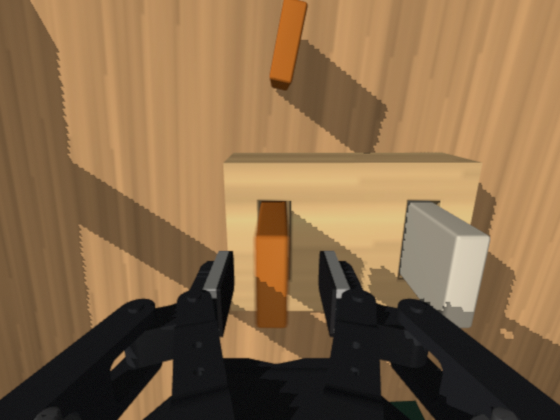

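```bash

python3 - <<'E'
from h import *
KT=campose("wrist")
for uv in [(256,237),(289,237),(256,327),(288,327)]: print(uv,onz(KT,uv,.095).round(4))
E
python3 -m pendant '[[[0,-0.15,0.5,0,0,0,50],[0,0,0.5,0,0,0,50],[0,0,0,0,0,0,50],[0,0,0,0,0,0,50]]]'
```

```text
(256, 237) [0.4855 0.2077 0.095 ]
(289, 237) [0.5003 0.2087 0.095 ]
(256, 327) [0.488  0.1596 0.095 ]
(288, 327) [0.5038 0.1607 0.095 ]
time: 6.53
ee_pos: [0.4938, 0.1866, 0.0701]
tcp_rot: [179.9, -0.0, 94.1]
wrist_force: [-0.4, -0.4, 0.7]
opening: 0.043
```

```bash

python3 -m pendant '[[[-0.2,0.05,0,0,0,0,30],[0,0,0,0,0,0,15],[0,0,0,0,0,0,10],[0,0,0,0,0,0,10],[0,0,0,0,0,0,10]]]' 50
python3 -m pendant '[[[0,0,0,0,0,0,10],[0,0,0,0,0,0,10]]]' 50
python3 -m pendant '[[[0,0,-1,0,0,0,10],[0,0,-1.5,0,0,0,10],[0,0,-1.5,0,0,0,10],[0,0,-1.5,0,0,0,10],[0,0,-1.5,0,0,0,10]]]' 50
python3 -m pendant '[[[0,0,-2,0,0,0,10],[0,0,-3,0,0,0,10],[0,0,-3,0,0,0,10],[0,0,-2,0,0,0,10],[0,0,-2,0,0,0,10]]]' 50
python3 -c "
from h import *
save('w5',bot.camera('wrist'))"
```

```text
time: 6.95
ee_pos: [0.4946, 0.1844, 0.0703]
tcp_rot: [179.9, -0.0, 94.1]
wrist_force: [-0.6, -0.3, -1.0]
opening: 0.0153
time: 7.12
ee_pos: [0.4946, 0.1843, 0.0702]
tcp_rot: [179.9, -0.0, 94.1]
wrist_force: [-0.4, -0.6, -0.6]
opening: 0.0147
time: 7.53
ee_pos: [0.4929, 0.1837, 0.1417]
tcp_rot: [-179.9, 0.1, 94.1]
wrist_force: [-0.3, -0.4, -0.4]
opening: 0.0153
time: 7.95
ee_pos: [0.4915, 0.1833, 0.2698]
tcp_rot: [-179.8, 0.1, 94.1]
wrist_force: [0.5, -0.5, -1.5]
opening: 0.0154
```

View pics/w5.png

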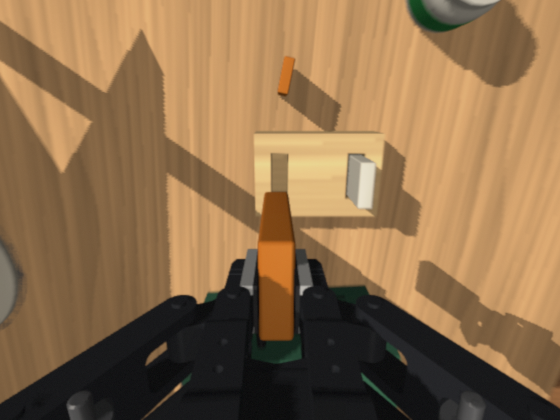

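```bash
python3 - <<'E'
from h import *
im=bot.camera("wrist"); c=bot.get_calibration("wrist"); K=np.array(c["intrinsics"]);T=np.array(c["T_tool_cam"])
col=im[:,272:281].astype(int).mean(1); 
for v in list(range(186,200))+list(range(238,262))+list(range(334,346)): print(v,col[v].round().astype(int).tolist(),end=' ')
print()
for v,z in [(191.5,.06),(192,.06),(245,-.024),(250,-.024),(255,-.024),(340,-.024)]: print(v,onz((K,T),(276.5,v),z).round(4))
for v in (200,220,300): print(v,[int(x) for x in im[v,252:300,0]])
E
```

```text
186 [145, 118, 80] 187 [143, 117, 80] 188 [140, 115, 78] 189 [131, 107, 73] 190 [106, 86, 59] 191 [96, 68, 40] 192 [114, 67, 25] 193 [121, 67, 20] 194 [122, 67, 20] 195 [123, 67, 20] 196 [123, 68, 20] 197 [123, 67, 21] 198 [123, 67, 20] 199 [123, 67, 20] 238 [125, 70, 21] 239 [127, 70, 21] 240 [136, 75, 22] 241 [157, 87, 27] 242 [178, 98, 30] 243 [192, 107, 35] 244 [198, 113, 39] 245 [205, 118, 43] 246 [209, 121, 45] 247 [211, 123, 47] 248 [211, 123, 46] 249 [210, 123, 46] 250 [211, 123, 46] 251 [210, 122, 46] 252 [210, 123, 46] 253 [210, 122, 46] 254 [210, 122, 46] 255 [210, 122, 46] 256 [210, 122, 45] 257 [209, 122, 45] 258 [210, 122, 46] 259 [210, 122, 45] 260 [209, 122, 45] 261 [210, 122, 46] 334 [129, 74, 26] 335 [129, 74, 26] 336 [129, 74, 26] 337 [128, 73, 26] 338 [125, 71, 25] 339 [111, 65, 22] 340 [76, 51, 22] 341 [31, 39, 28] 342 [21, 37, 28] 343 [20, 37, 28] 344 [20, 37, 28] 345 [20, 37, 28] 
191.5 [0.0236 0.0009 0.06  ]
192 [0.0233 0.0009 0.06  ]
245 [ 0.0223  0.0008 -0.024 ]
250 [ 0.02    0.0008 -0.024 ]
255 [ 0.0177  0.0008 -0.024 ]
340 [-0.0256  0.0008 -0.024 ]
200 [116, 129, 184, 220, 223, 224, 224, 223, 224, 224, 221, 193, 155, 139, 129, 125, 126, 125, 125, 125, 125, 125, 125, 124, 124, 123, 122, 122, 121, 121, 120, 119, 119, 118, 110, 97, 121, 189, 221, 223, 223, 223, 224, 223, 223, 223, 224, 223]
220 [117, 120, 119, 118, 118, 122, 128, 134, 139, 148, 146, 136, 129, 127, 127, 125, 126, 127, 126, 126, 126, 125, 125, 125, 125, 124, 124, 125, 124, 125, 123, 123, 123, 122, 121, 121, 118, 105, 87, 88, 113, 126, 124, 126, 126, 128, 127, 125]
300 [18, 25, 31, 30, 28, 20, 30, 80, 109, 118, 127, 132, 131, 131, 132, 132, 132, 133, 133, 133, 133, 133, 133, 134, 133, 133, 134, 134, 134, 133, 133, 134, 134, 134, 134, 134, 133, 134, 130, 121, 111, 79, 33, 34, 43, 47, 46, 38]
```

```bash

python3 -m pendant '[[[-2,0.2,0,0,0,0,10],[-3.5,0.22,0,0,0,0,10],[-3.6,0.22,0,0,0,0,10],[-3.6,0.22,0,0,0,0,10],[-3.6,0.22,0,0,0,0,10]]]' 50
python3 -m pendant '[[[-3.6,0.22,0,0,0,0,10],[-3.6,0.22,0,0,0,0,10],[-3.6,0.22,0,0,0,0,10],[-3.6,0.22,0,0,0,0,10],[-3,0.2,0,0,0,-0.05,10]]]' 50
python3 -m pendant '[[[-1.5,0,0,0,0,0,10],[0,0,0,0,0,0,10],[0,0,0,0,0,0,10]]]' 50
python3 - <<'E'
from h import *
KT=campose("wrist"); im=bot.camera("wrist"); save("w6",im)
print([(r["confidence"],r["uv"],onz(KT,r["uv"],.15).round(4)) for r in bot.mark_of("wrist","mouth")])
for t in ["flap_front","flap_back"]:
  for r in bot.masks_of("wrist",t):
    ys,xs=np.nonzero(r["pixels"]); P=np.array([onz(KT,(x,y),.1465)[:2] for x,y in zip(xs,ys)],np.float32)*1000
    print(t,r["confidence"],cv2.minAreaRect(P))
E
```

```text
time: 8.47
ee_pos: [0.5151, 0.0226, 0.2734]
tcp_rot: [179.8, -0.1, 94.7]
wrist_force: [-0.1, -0.4, -0.2]
opening: 0.0152
time: 8.88
ee_pos: [0.5386, -0.1591, 0.2729]
tcp_rot: [179.8, -0.1, 97.6]
wrist_force: [1.2, -0.5, 0.5]
opening: 0.0153
time: 9.13
ee_pos: [0.5399, -0.1809, 0.271]
tcp_rot: [180.0, -0.1, 97.3]
wrist_force: [-0.4, 1.2, -0.3]
opening: 0.0151
[(0.66, [290.4, 103.1], array([ 0.5417, -0.0984,  0.15  ]))]
flap_front 0.96 ((531.7362060546875, -101.97782897949219), (18.732437133789062, 68.05873107910156), 8.021716117858887)
flap_back 0.95 ((551.3947143554688, -99.45793151855469), (19.818225860595703, 67.87715911865234), 7.217440128326416)
```

View pics/w6.png

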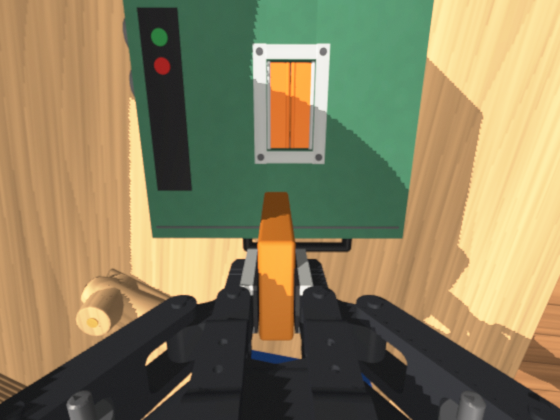

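```bash

python3 -m pendant '[[[2,0.4,0,0,0,0,10],[3,0.4,0,0,0,0,10],[2,0.3,0,0,0,0,10],[1,0,0,0,0,0,10],[0,0,0,0,0,0,10]]]' 50
python3 -m pendant '[[[0,0,1.2,0,0,0,10],[0,0,1.2,0,0,0,10],[0,0,1,0,0,0,10],[0,0,0,0,0,0,10],[0,0,0,0,0,0,10]]]' 50
cat > d.py <<'E'
from h import *
o=bot.get_obs(); Rt=R.from_euler('xyz',o["tcp_rot"],degrees=True).as_matrix()
t=np.array([.5415,-.1007,0])-Rt@[-.001,.0008,0]; t[2]=.155
print((Rt.T@(t-o["ee_pos"])*100).round(2), "yaw az",np.radians(o["tcp_rot"][2]-97.4).round(4),"F",o["wrist_force"].round(1))
E
python3 d.py
```

```text
time: 9.75
ee_pos: [0.54, -0.0913, 0.2726]
tcp_rot: [179.8, -0.1, 97.7]
wrist_force: [0.3, -0.8, -0.0]
opening: 0.0153
time: 10.17
ee_pos: [0.5401, -0.0906, 0.2389]
tcp_rot: [179.7, 0.0, 98.0]
wrist_force: [-0.5, -0.3, -0.2]
opening: 0.0151
[-0.92 -0.13  8.39] yaw az 0.0107 F [-0.5 -0.3 -0.2]
```

```bash

python3 -m pendant '[[[-0.92,-0.1,0,0.005,0,0.01,10],[0,0,0.5,0,0,0,10],[0,0,0.5,0,0,0,10],[0,0,0,0,0,0,10],[0,0,0,0,0,0,10]]]' 50
python3 d.py
python3 - <<'E'
from h import *
save("s7",cv2.resize(bot.camera("scene")[130:270,190:330],None,fx=4,fy=4,interpolation=cv2.INTER_CUBIC))
E
```

```text
time: 10.58
ee_pos: [0.5408, -0.1024, 0.2293]
tcp_rot: [179.9, 0.1, 97.3]
wrist_force: [-1.0, -0.6, -0.3]
opening: 0.015
[ 0.27 -0.    7.43] yaw az -0.0022 F [-1.  -0.6 -0.3]
```

View pics/s7.png

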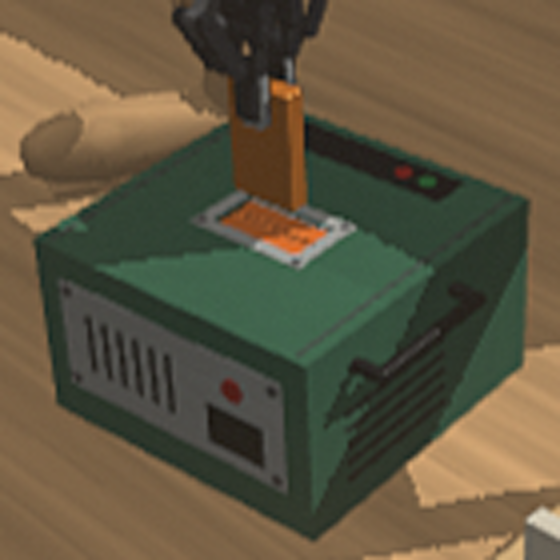

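```bash

python3 -m pendant '[[[0.25,0,0.5,0,0,0,10],[0,0,0.5,0,0,0,10],[0,0,0.5,0,0,0,10],[0,0,0.5,0,0,0,10],[0,0,0,0,0,0,10]]]' 50
python3 d.py
python3 -m pendant '[[[0,0,0.5,0,0,0,10],[0,0,0.5,0,0,0,10],[0,0,0.5,0,0,0,10],[0,0,0,0,0,0,10]]]' 50
python3 d.py
```

```text
time: 11.05
ee_pos: [0.5406, -0.0993, 0.2075]
tcp_rot: [179.9, 0.1, 97.3]
wrist_force: [-0.8, 0.0, 0.0]
opening: 0.0152
[-0.04 -0.02  5.25] yaw az -0.0015 F [-0.8  0.   0. ]
time: 11.38
ee_pos: [0.5411, -0.0993, 0.1922]
tcp_rot: [179.7, 0.1, 97.3]
wrist_force: [-0.1, 0.2, -1.7]
opening: 0.0154
[-0.04 -0.08  3.72] yaw az -0.0013 F [-0.1  0.2 -1.7]
```

```bash

python3 -m pendant '[[[0,-0.06,0.5,0.004,0,0,10],[0,0,0.5,0,0,0,10],[0,0,0.5,0,0,0,10],[0,0,0,0,0,0,10],[0,0,0,0,0,0,10]]]' 50
python3 d.py
python3 - <<'E'
from h import *
save("s8",cv2.resize(bot.camera("scene")[130:230,205:315],None,fx=5,fy=5,interpolation=cv2.INTER_CUBIC))
im=bot.camera("wrist"); col=im[:,272:281].astype(int).mean(1); print([int(x) for x in col[232:256,0]])
E
```

```text
time: 11.8
ee_pos: [0.5401, -0.0994, 0.1744]
tcp_rot: [-179.9, 0.1, 97.3]
wrist_force: [0.8, -0.6, 0.5]
opening: 0.0149
[-0.04  0.04  1.94] yaw az -0.0014 F [ 0.8 -0.6  0.5]
[195, 195, 195, 195, 195, 195, 195, 197, 211, 232, 245, 250, 252, 253, 253, 254, 254, 254, 254, 254, 253, 254, 253, 253]
```

View pics/s8.png

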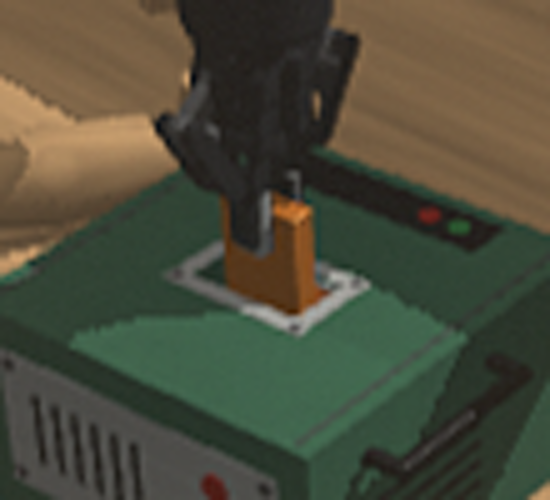

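```bash

python3 -m pendant '[[[0,0.03,0.4,0,0,0,10],[0,0,0.4,0,0,0,10],[0,0,0,0,0,0,10]]]' 50
python3 d.py
python3 -m pendant '[[[0,0,0.4,0,0,0,10],[0,0,0.4,0,0,0,10],[0,0,0,0,0,0,10]]]' 50
python3 d.py
```

```text
time: 12.15
ee_pos: [0.5406, -0.0994, 0.1662]
tcp_rot: [-179.9, 0.1, 97.3]
wrist_force: [0.6, -0.1, -3.0]
opening: 0.0149
[-0.04 -0.01  1.12] yaw az -0.0014 F [ 0.6 -0.1 -3. ]
time: 12.4
ee_pos: [0.5407, -0.0994, 0.1575]
tcp_rot: [-180.0, 0.1, 97.3]
wrist_force: [0.8, -0.1, -0.9]
opening: 0.0153
[-0.04 -0.02  0.25] yaw az -0.0013 F [ 0.8 -0.1 -0.9]
```

```bash

python3 -m pendant '[[[0,0,0.3,0,0,0,10],[0,0,0,0,0,0,10],[0,0,0,0,0,0,10]]]' 50
python3 d.py
python3 -m pendant '[[[0,0,0,0,0,0,25],[0,0,0,0,0,0,45],[0,0,0,0,0,0,45],[0,0,0,0,0,0,45],[0,0,0,0,0,0,45]]]'
python3 -m pendant '[[[0,0,-0.5,0,0,0,45],[0,0,-1.5,0,0,0,45],[0,0,-2,0,0,0,45],[0,0,-1.5,0,0,0,45],[0,0,-1,0,0,0,45]]]'
python3 d.py
python3 - <<'E'
from h import *
KT=campose("wrist"); im=bot.camera("wrist"); save("w9",im)
E
```

```text
time: 12.65
ee_pos: [0.5406, -0.0994, 0.1539]
tcp_rot: [-180.0, 0.1, 97.3]
wrist_force: [0.8, 0.2, -0.1]
opening: 0.0151
[-0.04 -0.01 -0.11] yaw az -0.0014 F [ 0.8  0.2 -0.1]
time: 13.07
ee_pos: [0.5407, -0.0994, 0.1542]
tcp_rot: [-180.0, 0.1, 97.3]
wrist_force: [-1.1, -0.7, 0.3]
opening: 0.0384
time: 13.48
ee_pos: [0.5393, -0.099, 0.2203]
tcp_rot: [-179.7, 0.0, 97.3]
wrist_force: [0.9, 0.5, -0.7]
opening: 0.0388
[-0.09  0.15  6.53] yaw az -0.0013 F [ 0.9  0.5 -0.7]
```

View pics/w9.png

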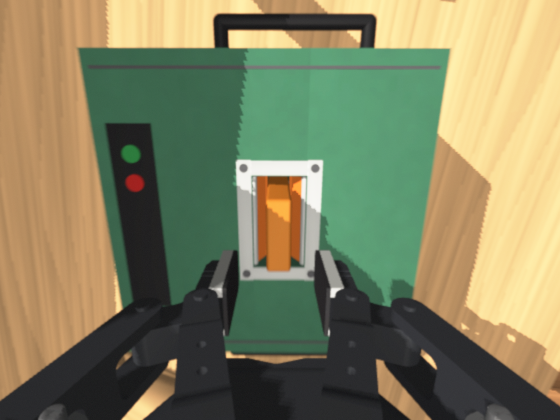

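```bash

python3 - <<'E'
from h import *
KT=campose("wrist")
for uv in [(278,198),(278,270)]: print(onz(KT,uv,.178).round(4))
for uv in [(279,160),(279,280),(237,220),(321,220)]: print(onz(KT,uv,.15).round(4))
E
python3 -m pendant '[[[0,0.15,-1,0,0,0.121,0],[0,0,0,0,0,0.121,0],[0,0,0,0,0,0.121,0],[0,0,0,0,0,0.121,0],[0,0,0,0,0,0.121,0]]]'
python3 -m pendant '[[[0,0,0,0,0,0.121,0],[0,0,0,0,0,0.121,0],[0,0,0,0,0,0.121,0],[0,0,0,0,0,0.121,0],[0,0,0,0,0,0.121,0]]]'
python3 -m pendant '[[[0,0,0,0,0,0.121,0],[0,0,0,0,0,0.121,0],[0,0,0,0,0,0.121,0],[0,0,0,0,0,0,0],[0,0,0,0,0,0,0]]]'
cat > d2.py <<'E'
from h import *
o=bot.get_obs(); Rt=R.from_euler('xyz',o["tcp_rot"],degrees=True).as_matrix()
t=np.array([.5415,-.1007,.18])
print((Rt.T@(t-o["ee_pos"])*100).round(2), "yaw az",np.radians(o["tcp_rot"][2]-7.4).round(4),"F",o["wrist_force"].round(1),"z",(o["ee_pos"][2]*1000).round(1),o["opening"].round(4))
E
python3 d2.py
python3 - <<'E'
from h import *
im=bot.camera("wrist"); save("w10",im)
E
```

```text
[ 0.5386 -0.0757  0.178 ]
[ 0.5451 -0.1257  0.178 ]
[ 0.5368 -0.0563  0.15  ]
[ 0.5491 -0.1496  0.15  ]
[ 0.5119 -0.1041  0.15  ]
[ 0.5732 -0.0961  0.15  ]
time: 13.95
ee_pos: [0.5422, -0.099, 0.2346]
tcp_rot: [179.9, 0.1, 61.7]
wrist_force: [-0.8, -0.3, 0.1]
opening: 0.0001
time: 14.37
ee_pos: [0.5421, -0.099, 0.2339]
tcp_rot: [179.9, -0.0, 25.9]
wrist_force: [0.7, -0.1, 0.4]
opening: -0.0
time: 14.78
ee_pos: [0.542, -0.099, 0.233]
tcp_rot: [179.9, -0.0, 4.3]
wrist_force: [-0.7, -0.1, 0.3]
opening: 0.0006Traceback (most recent call last):
  File "d2.py", line 4, in <module>
    print((Rt.T@(t-o["ee_pos"])*100).round(2), "yaw az",np.radians(o["tcp_rot"][2]-7.4).round(4),"F",o["wrist_force"].round(1),"z",(o["ee_pos"][2]*1000).round(1),o["opening"].round(4))
                                                                                                                                                                  ^^^^^^^^^^^^^^^^^^
AttributeError: 'float' object has no attribute 'round'
```

View pics/w10.png

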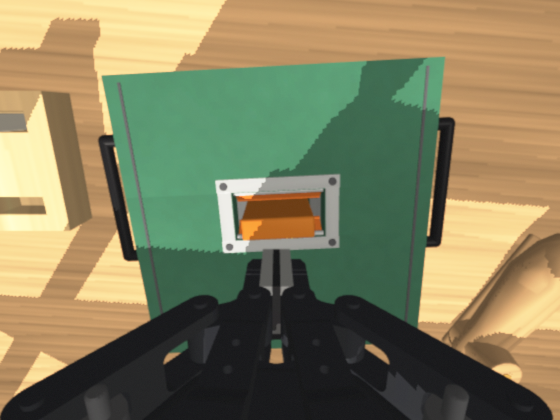

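```bash
sed -i 's/o\["opening"\].round(4)/round(float(o["opening"]),4)/; s/.5415,-.1007/.5418,-.101/' d2.py
python3 -m pendant '[[[0,0.2,1,0,0,-0.054,0],[0,0,1,0,0,0,0],[0,0,1,0,0,0,0],[0,0,1,0,0,0,0],[0,0,0,0,0,0,0]]]' 60
python3 d2.py
```

```text
time: 15.25
ee_pos: [0.5422, -0.101, 0.1901]
tcp_rot: [179.9, -0.0, 8.0]
wrist_force: [-0.8, 0.1, -1.1]
opening: 0.0001
[-0.04 -0.    1.01] yaw az 0.0103 F [-0.8  0.1 -1.1] z 190.1 0.0001
```

```bash

python3 -m pendant '[[[-0.04,0,0.4,0,0,0.01,0],[0,0,0.4,0,0,0,0],[0,0,0.4,0,0,0,0],[0,0,0.4,0,0,0,0],[0,0,0.4,0,0,0,0]]]'
python3 d2.py
python3 -m pendant '[[[0,0,0.4,0,0,0,0],[0,0,0.4,0,0,0,0],[0,0,0.4,0,0,0,0],[0,0,0.4,0,0,0,0],[0,0,0.4,0,0,0,0]]]'
python3 d2.py
```

```text
time: 15.67
ee_pos: [0.5418, -0.1009, 0.169]
tcp_rot: [179.9, -0.1, 7.3]
wrist_force: [0.5, 0.0, 0.7]
opening: -0.0002
[-0.    0.01 -1.1 ] yaw az -0.0011 F [0.5 0.  0.7] z 169.0 -0.0002
time: 16.08
ee_pos: [0.5424, -0.1011, 0.1481]
tcp_rot: [179.8, -0.2, 7.3]
wrist_force: [0.3, 0.2, 2.8]
opening: 0.0
[-0.05 -0.01 -3.19] yaw az -0.0011 F [0.3 0.2 2.8] z 148.1 0.0
```

```bash

python3 -m pendant '[[[-0.05,0,0.3,0.002,-0.003,0,0],[0,0,0.3,0,0,0,0],[0,0,0.2,0,0,0,0],[0,0,0.2,0,0,0,0]]]'
python3 d2.py
python3 -m pendant '[[[0,0,0.2,0,0,0,0],[0,0,0.15,0,0,0,0]]]'
python3 -m pendant '[[[0,0,0.15,0,0,0,0],[0,0,0.15,0,0,0,0]]]'
python3 d2.py
```

```text
time: 16.42
ee_pos: [0.5416, -0.1012, 0.1366]
tcp_rot: [180.0, 0.0, 7.3]
wrist_force: [-0.3, -0.3, 2.4]
opening: 0.0
[ 0.02 -0.02 -4.34] yaw az -0.0012 F [-0.3 -0.3  2.4] z 136.6 0.0
time: 16.58
ee_pos: [0.5417, -0.1012, 0.1329]
tcp_rot: [180.0, 0.0, 7.3]
wrist_force: [-0.2, -0.5, 4.0]
opening: -0.0003
time: 16.75
ee_pos: [0.542, -0.1013, 0.1303]
tcp_rot: [179.9, -0.0, 7.3]
wrist_force: [-0.7, 1.0, 5.1]
opening: 0.0001
[-0.01 -0.03 -4.97] yaw az -0.0012 F [-0.7  1.   5.1] z 130.3 0.0001
```

```bash

for i in 1; do
python3 -m pendant '[[[0,0,0.1,0,0,0,0],[0,0,0.1,0,0,0,0]]]'
python3 -m pendant '[[[0,0,0.1,0,0,0,0],[0,0,0.1,0,0,0,0]]]'
python3 -m pendant '[[[0,0,0.1,0,0,0,0],[0,0,0.1,0,0,0,0]]]'
python3 -m pendant '[[[0,0,0,0,0,0,0],[0,0,0,0,0,0,0]]]'
done | grep -E 'ee_pos|wrist'
```

```text
ee_pos: [0.5423, -0.1013, 0.1285]
wrist_force: [-0.9, 0.1, 2.4]
ee_pos: [0.5421, -0.1013, 0.1262]
wrist_force: [-0.8, -0.3, 2.0]
ee_pos: [0.5421, -0.1013, 0.1238]
wrist_force: [-0.3, 1.6, 2.4]
ee_pos: [0.5421, -0.1013, 0.1234]
wrist_force: [-0.2, -0.3, 2.3]
```

Still sliding at 2–3 N with the top about 27 mm down, so I'll continue feeling.

```bash

(python3 -m pendant '[[[0,0,0.1,0,0,0,0],[0,0,0.1,0,0,0,0]]]'
python3 -m pendant '[[[0,0,0.1,0,0,0,0],[0,0,0.1,0,0,0,0]]]'
python3 -m pendant '[[[0,0,0.1,0,0,0,0]]]'
python3 -m pendant '[[[0,0,0.1,0,0,0,0]]]'
) | grep -E 'ee_pos|wrist'
```

```text
ee_pos: [0.5425, -0.1013, 0.1225]
wrist_force: [-2.7, 0.6, 10.9]
ee_pos: [0.543, -0.1013, 0.1225]
wrist_force: [-1.6, 0.5, 9.0]
ee_pos: [0.5431, -0.1013, 0.1225]
wrist_force: [-3.0, 0.2, 9.9]
ee_pos: [0.5433, -0.1013, 0.1225]
wrist_force: [-2.3, 0.7, 9.0]
```

```bash

(python3 -m pendant '[[[-0.03,0,0.1,0,0,0,0],[-0.03,0,0.1,0,0,0,0],[-0.03,0,0.1,0,0,0,0],[-0.03,0,0.1,0,0,0,0]]]'
python3 -m pendant '[[[-0.02,0,0.11,0,0,0,0],[-0.02,0,0.11,0,0,0,0],[-0.02,0,0.11,0,0,0,0],[-0.02,0,0.11,0,0,0,0],[-0.02,0,0.11,0,0,0,0]]]'
python3 -m pendant '[[[-0.02,0,0.11,0,0,0,0],[-0.02,0,0.11,0,0,0,0],[-0.02,0,0.11,0,0,0,0],[-0.02,0,0.11,0,0,0,0],[-0.02,0,0.11,0,0,0,0]]]'
) | grep -E 'ee_pos|wrist|rot'; python3 d2.py
```

```text
ee_pos: [0.5431, -0.1014, 0.1225]
tcp_rot: [179.8, -0.7, 7.4]
wrist_force: [-1.6, 0.4, 8.8]
ee_pos: [0.5433, -0.1014, 0.1225]
tcp_rot: [179.7, -1.1, 7.4]
wrist_force: [-3.1, 0.9, 10.2]
ee_pos: [0.5434, -0.1014, 0.1226]
tcp_rot: [179.6, -1.5, 7.4]
wrist_force: [-2.8, 2.0, 10.0]
[-0.   -0.02 -5.74] yaw az -0.0001 F [-2.8  2.  10. ] z 122.6 -0.0
```

```bash

(python3 -m pendant '[[[0,0,-0.2,0,0,0,0],[-0.1,0,-0.3,0.006,-0.025,0,0],[0,0,-0.5,0,0,0,0],[0,0,-0.5,0,0,0,0],[0,0,-0.5,0,0,0,0]]]'
python3 -m pendant '[[[0,0,-0.5,0,0,0,0],[0,0,-0.5,0,0,0,0],[0,0,-1,0,0,0,0],[0,0,-1,0,0,0,0],[0,0,-2,0,0,0,0]]]'
python3 -m pendant '[[[0,0,-3,0,0,0,0],[0,0,-3,0,0,0,0],[0,0,-2,0,0,0,0],[0,0,0,0,0,0,0],[0,0,0,0,0,0,0]]]') | grep -E 'ee_pos|wrist|rot|time'
python3 - <<'E'
from h import *
KT=campose("wrist"); w=bot.camera("wrist"); p=proj(KT,[.5418,-.101,.15]).astype(int); print(p)
s=bot.camera("scene")[150:240,205:315]
a=cv2.resize(w[max(p[1]-70,0):p[1]+70,p[0]-70:p[0]+70],(400,400)); b=cv2.resize(s,(400,327)); 
c=np.zeros((400,800,3),np.uint8); c[:,:400]=a; c[:327,400:]=b; save("fin",c)
E
```

```text
time: 19.5
ee_pos: [0.5414, -0.1012, 0.1421]
tcp_rot: [-180.0, 0.1, 7.4]
wrist_force: [-0.6, -0.0, 1.0]
time: 19.92
ee_pos: [0.5403, -0.101, 0.1937]
tcp_rot: [-179.9, 0.2, 7.4]
wrist_force: [0.1, 0.7, 0.4]
time: 20.33
ee_pos: [0.5404, -0.101, 0.285]
tcp_rot: [179.9, -0.2, 7.4]
wrist_force: [-0.2, -0.4, -0.6]
[276 194]
```

```bash
python3 - <<'E'
from h import *
for c in ["wrist","top"]:
  KT=campose(c); im=bot.camera(c).astype(int)
  for t in ["flap_front","flap_back","amber_bar","white_bar","tub","last"]:
   for r in bot.masks_of(c,t):
    ys,xs=np.nonzero(r["pixels"]); z=.095 if 'bar' in t else .1465
    P=np.array([onz(KT,(x,y),z)[:2] for x,y in zip(xs,ys)],np.float32)*1000; q=cv2.minAreaRect(P)
    print(c,t,round(r["confidence"],2),np.round(r["extent"]),np.round(q[0],1),np.round(q[1],1),round(q[2],1))
  if c=="wrist":
    for x in range(-22,24,4):
      u=proj(KT,np.array([.5415,-.1,.1475])+R.from_euler('z',7.4,degrees=True).apply([x/1000,0.015,0])); print(x,im[int(round(u[1])),int(round(u[0]))].tolist(),end=' ')
E
```

```text
wrist flap_back 0.6 [242. 175. 316. 195.] [550.8 -99.6] [19.  67.1] 7.4
wrist white_bar 0.88 [  0.  96.  57. 116.] [588.  160.5] [17.4 60. ] 7.4
wrist last 0.57 [418. 232. 544. 361.] [ 463.5 -333. ] [ 88.9 143.8] 66.8
wrist last 0.27 [126.  74. 423. 311.] [ 531.2 -101.5] [231.5 261.6] 7.1
-22 [152, 152, 145] -18 [157, 154, 148] -14 [213, 107, 41] -10 [213, 108, 41] -6 [213, 108, 42] -2 [215, 109, 42] 2 [254, 162, 64] 6 [254, 168, 65] 10 [254, 168, 64] 14 [255, 167, 64] 18 [220, 225, 216] 22 [235, 234, 228] top flap_front 0.4 [314. 204. 323. 214.] [527.6 -79.2] [18.6 16.3] 89.2
top amber_bar 0.5 [162. 225. 177. 230.] [489.6 279.7] [38.8  9.7] 89.5
top white_bar 0.53 [197. 186. 219. 193.] [580.  186.8] [56. 22.] 89.5
top tub 0.95 [109. 144. 145. 178.] [642.4 365.5] [96. 74.] 63.0
top last 0.67 [424. 220. 476. 304.] [ 401.9 -376.2] [ 65.8 199.9] 67.1
```

```bash
python3 -c "
from h import *
print(bot.job_done())"
```

```text
the job is handed in; nothing more can be done
None
```

The amber bar is loaded and I handed the job in at about 20 s on the robot's clock. No verdict is reported.

**What I did**
- I took the bar standing in the stand's pocket, not the smaller amber piece loose on the table. I put it upright between the flaps, about 56 mm deep, let go, then closed and turned the fingers and pressed its top down.
- It slid at 2–5 N, then stopped dead with its top 27.5 mm below the machine's top. That puts its lower end about 111 mm down, inside the expected range.
- I held it there at about 9–11 N for more than a second with no further movement (0.1 mm), then withdrew. Lateral force stayed under about 3 N throughout.

**Last checks**
- **Flaps:** In the wrist camera the mouth shows unbroken orange from edge to edge. The network finds the rear flap flat at full size (19 × 67 mm).
- **Bystanders:** The white bar is within about 2 mm of where it was. The tub and last are still where they stood, as far as the top camera shows, but I took no exact before-and-after figures for them.

**What I could not confirm**
- The network did not find the front flap in the last wrist picture and saw only part of it in the last top picture. That flap being shut rests on the colour samples alone.
- I had used all 12 picture views, so I did not look at the final state by eye.
- My first close on the bar sat about 16 mm too high because the arm had drifted. I opened, corrected and gripped again, and saw no effect on the bar.

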